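# Clamp the filter slide and lock the lens collar of the imaging head

## Robot

A 6-joint arm with a two-finger parallel gripper is mounted at the origin on a cart in front of the work surface, level with it; the furniture and walls round the work are solid. World frame = base frame: x ahead of the robot, y to its left, z up, the work surface at z = 0. Lengths are in mm, angles in rad, forces in N, time in s.
With the tool pointing down it reaches from about 275 to 725 mm from the base axis. Payload 5.6 kg.
Tool frame: the origin (TCP) lies between the finger pads; the fingertips stand 19 mm ahead of it and the grasp point (between the pads) is the TCP; z points along the fingers, y is the line along which they close (so a half turn about z gives the same grasp; the last joint's range is limited). The gripper opens to 85 mm and grips with 20 to 120 N. Pads are 22 mm wide; open, the fingers measure 114 mm over their backs; the gripper's body (76 mm by 85 mm) begins 54 mm behind the grasp point. The pads swing forward as they close: fully open they stand 13 mm farther back than shut.
Start: joints at [1.405, 0.255, 0.108, 0, -1.424, -0.285], TCP at [239.6, 495.06, 250.283] pointing down, gripper open.
Joint ranges: [-2.95, 2.95], [-1.21, 1.97], [-1.09, 1.5], [-2.87, 1.71], [-2.94, -0.07], [-3.05, 3.05]. Speed limits (rad/s): [2.57, 2.57, 3.14, 3.14, 3.14, 3.14].

## Interface

Orientations are given as a rotation vector (axis times angle).
In Python, from rig import bot, read_camera, order gives the robot as it stands.
- The arm moves only by the tool arm_command, never from a script. Its argument "rows" is a list of rows, each a list of 3 entries, a list of its own where there are three numbers: the shift along the tool's x, y, z scaled (see below), then the turn, a rotation vector about the tool's x, y, z scaled (see below), then the opening, from -1 (shut) to 1 (fully open). A call has 1 to 12 rows; each row is the pose to reach, as a shift and turn from the pose commanded when the call began, along the tool's axes at that moment; what a row does not reach only later rows make up. The controller multiplies each number of a shift by 500 mm and each number of a turn by 0.5 rad. A row lasts 1/12 s, in which the tool goes at most 41.7 mm and 7.16 degrees, less where a joint would pass 70% of its speed; a pose out of reach is approached as far as the arm can. A call with a number of a shift or a turn outside -1 to 1 is refused whole. A call with a gripper value outside its range is refused whole. The fingers move at their own pace and stop on an object; the grip force is fixed at half the most. Time passes only in rows, so rows that repeat a pose let the fingers close. It gives the time, the measured TCP pose, the force, the opening and the grip force at its end, in the units of the state.
- bot.state(): the state, without advancing time (a new reading comes with each control period).
- read_camera(name): name is "side" or "top"; returns a dict with "pixels" (400x640x3 uint8, red, green, blue), "fx", "fy", "cx", "cy" (pixels), "world_from_camera" (4x4, takes a point from camera to world coordinates). Camera axes: x right, y down, z forward; pixel columns grow to the right and rows downward; lengths in mm; the calibration is good to about 2 mm. A picture is of the moment at which its call begins. There is no depth.
- order.finish_job(): hands the job in; it is judged then, once.
The state is a dict: "time_s": time; "qpos": joint angles; "joint_vel": joint speeds; "joint_efforts": joint torques, N m; "position": TCP position; "ee_rot": TCP orientation; "wrist_force": force on the tool from outside, world axes, zero at the start; "moment": the same for the moment, N m; "gripper_width": finger opening in mm; "grip_force": force on a finger pad.
Only numpy, scipy, OpenCV 4.12 (cv2) and the standard library are available. Lean on these libraries where they do the work, as an engineer would, in place of code of your own. Each camera call takes 0.05 s, during which the arm holds its last target. There are 200 camera calls.

## Task

Make the tilted imaging head ready: push the blue-ended filter slide fully home, then flip the orange cam lever forward and all the way down to clamp it, and last turn the black lens collar clockwise (as you look into the lens) until the white line on its wing lines up with the red locked mark. The collar can be turned past the mark, so stop on it. Do not disturb the things lying around.

Things in the scene. Friction and masses are not known exactly. Their poses are not given: they have to be found in the camera images.
- stand: Fixed imaging head: grey base plate (x +-65, y -130..105, z 0..24 mm), white housing at its -y part, lens axis leaning 24 deg to the front. Origin on the worktop; -x is the front (robot side), +y the side where the slide comes out, z up. Slide along y at x = 0 under cam cheeks (x +-37, y 40..90, to z 74).
- light_bar (a point): Middle of the fixed aluminium LED light bar that hangs over the lens, 320 mm above the worktop; 26 mm along the stand's x, 105 mm along y, 18 mm high. Its post, 13 mm thick, stands 6 mm to +x and 40 mm to -y of this point. Axes as the stand's.
- slide (a joint): How far the filter slide is out, in m: 0 = fully home (blue end plate against the end of the base plate), up to 0.07 out along the stand's +y. Light friction.
- slide_face (a point): Middle of the outer (+y) face of the slide's blue end plate, where it is pushed. The plate is 52 mm along x, 11 mm thick along y, 58 mm high, from 16 to 74 mm above the worktop; this point is 54 mm above the worktop. Axes as the stand's.
- lever (a joint): Turn of the cam lever about its pivot, in rad: 0 = free, leaning 10 deg back (to the stand's +x) from upright; grows as it flips forward (to the stand's -x) and down; 1.65 = stop, 5 deg above level, clamped (clamped from 1.52).
- lever_pivot (a point): Centre of the cam lever's pivot, 60 mm above the worktop, on a line along the stand's y; it lies 65 mm to +y of the stand's origin.
- lever_tip (a point): Point in the lever's orange grip, 75 mm from the pivot. The lever is a round bar of 11 mm with an orange grip of 19 mm diameter from 52 to 92 mm from the pivot.
- collar (a joint): Turn of the lens collar, in rad, anticlockwise positive as one looks into the lens: 0 = white line of the wing on the red locked mark (a 12 mm wide red tab, level with the flange, on its up-slope side, out to 68 mm from the axis); it starts unlocked between 0.75 and 1.25 (wing on the left as seen from the front) and can turn on past the mark to -0.6.
- collar_grip (a point): Point on the collar's axis, 22 mm above the collar's foot, the height to grip. z = collar axis, out of the lens (24 deg from vertical, towards the stand's front); x along the wing; turns with the collar. The collar is a black ribbed ring, 52 mm diameter, 32 mm high; a steel flange of 94 mm diameter lies 1.5 mm under its foot.
- wing_tip (a point): Outer end of the collar's one wing, 58 mm from the axis, 8 mm lower along the axis than collar_grip. The wing is 12 mm thick and 20 mm high (4 to 24 mm above the collar's foot), from 26 to 58 mm from the axis, with a white line along its top.
- petri_dish: Round dish, 58 x 15 mm, bystander; origin at the middle of its underside.
- forceps: Steel forceps lying flat, 125 x 15 x 9 mm, bystander; origin at the middle of the underside.
- tape_roll: Roll of cream tape lying flat, 84 x 19 mm, bystander; origin at the middle of the underside.
- amber_bottle: Amber bottle, 66 mm diameter, 140 mm high, bystander; origin at the middle of the underside.
- vial_red: Small vial with red cap, 22 x 48 mm, bystander; origin at the middle of the underside.
- vial_blue: Small vial with blue cap, 22 x 48 mm, bystander; origin at the middle of the underside.

How it is judged:
By the outcome, as a careful person would: the job done as asked, in the order asked, and still so for the second after the job is handed in, with the robot touching nothing.
It also fails if it takes over 59 s, if anything falls off the work surface, if the arm or the gripper's body presses on something with over 40 N, if the wrist force passes 120 N, or if a joint passes its speed limit or range.

## Working session

There is one attempt and no reset: what is moved stays moved. The work goes in short steps, Python scripts to look and compute and a tool call to move; the robot and the scene stay as the last step left them, time stands still between calls to the robot, and variables do not carry over. Pictures are saved under pics/ and viewed, at most 10 in all, crops included, and the job is handed in when it is done.

Besides the shell and the picture viewer there is one more tool, called as name(argument=value, ...) on one line, values as JSON. arm_command: Moves the arm, as the interface text tells. Its arguments: {"type":"object","properties":{"rows":{"type":"array","items":{"type":"array"}}},"required":["rows"]}

```bash
mkdir -p pics; ls; python3 - <<'E'
from rig import bot, read_camera
import cv2
print(bot.state())
for n in("side","top"):
    c=read_camera(n); print(n,c["fx"],c["fy"],c["cx"],c["cy"],c["world_from_camera"].round(4).tolist() if hasattr(c["world_from_camera"],'round') else c["world_from_camera"])
    cv2.imwrite(f"pics/{n}0.png",c["pixels"][:,:,::-1])
E
```

```text
pics
{'time_s': 0.0, 'qpos': array([ 1.40465240e+00,  2.55769266e-01,  1.07006050e-01, -4.88720778e-04,
       -1.42390274e+00, -2.84605600e-01]), 'joint_vel': array([ 0.00070247, -0.00017865, -0.00061205,  0.00108272, -0.00073905,
       -0.00097288]), 'joint_efforts': array([ 1.31411939e-04, -3.86629057e+01,  2.37940514e+01,  5.36486462e+00,
       -6.04733446e-03,  5.08585046e-06]), 'position': array([239.34066427, 494.68187673, 249.38248412]), 'ee_rot': array([ 3.06027076e+00, -7.01743598e-01, -5.83776188e-04]), 'wrist_force': array([-0.55653352, -0.37240914, -0.31380424]), 'moment': array([0.01937741, 0.00371844, 0.01961   ]), 'grip_force': 0.0, 'gripper_width': 85.4115194798384}
side 416.57986189281525 416.57986189281525 323.2171035184356 203.0773110738388 [[0.9204, -0.1776, 0.3482, 250.4381], [-0.3908, -0.4292, 0.8143, -1016.325], [0.0048, -0.8856, -0.4645, 673.2807], [0.0, 0.0, 0.0, 1.0]]
top 377.60714599364724 377.60714599364724 313.2570357847799 209.36488230598684 [[-0.0073, -0.9876, 0.1568, 388.0237], [-0.9996, 0.0114, 0.0256, -235.0838], [-0.0271, -0.1566, -0.9873, 1379.4837], [0.0, 0.0, 0.0, 1.0]]
```

View pics/side0.png

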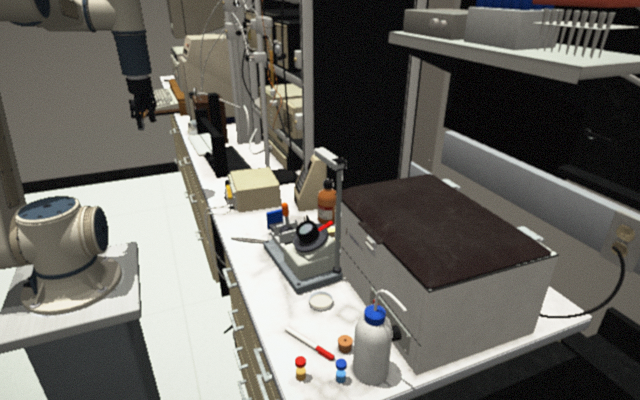

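View pics/top0.png

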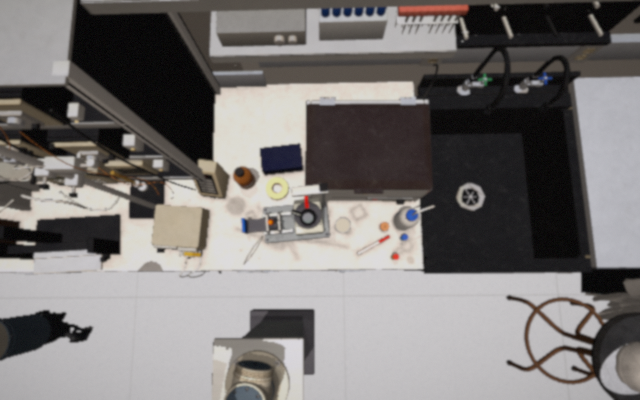

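The head sits near (300,235) in the side view and (290,222) in the top view, with the slide out to the left (+y). I'll enlarge both.

```bash
python3 - <<'E'
import cv2
a=cv2.imread("pics/side0.png")[140:320,225:375]; b=cv2.imread("pics/top0.png")[160:270,220:350]
cv2.imwrite("pics/sc.png",cv2.resize(a,(500,600),interpolation=cv2.INTER_CUBIC)) if 0 else cv2.imwrite("pics/sc.png",cv2.resize(a[:,:],None,fx=3.33,fy=3.33,interpolation=cv2.INTER_CUBIC))
cv2.imwrite("pics/tc.png",cv2.resize(b,None,fx=5,fy=5,interpolation=cv2.INTER_CUBIC))
E
```

```text
(no output)
```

View pics/sc.png

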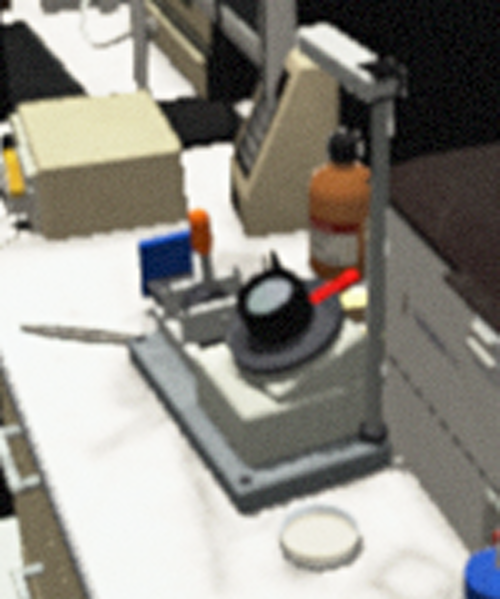

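View pics/tc.png

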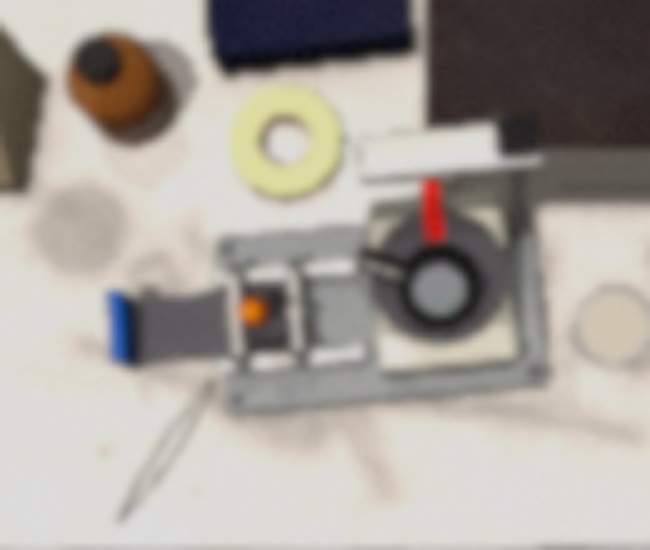

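The side crop shows the plate corners at (133,343), (243,490) and (390,450). The red tab tip is at (357,272), and the lens top is at (270,297). In the top crop, the blue end is at (108–132, 292–365), the orange grip at (253,311), the lens at (438,288), the red tab tip at (431,180) and the wing tip at (365,252). I'll fit the scene to these points.

```bash
cat > h.py <<'E'
import numpy as np
from scipy.spatial.transform import Rotation as R
CAM={'s':(416.58,323.217,203.077,np.array([[0.9204,-0.1776,0.3482,250.4381],[-0.3908,-0.4292,0.8143,-1016.325],[0.0048,-0.8856,-0.4645,673.2807],[0,0,0,1]])),
'm':(377.607,313.257,209.365,np.array([[-0.0073,-0.9876,0.1568,388.0237],[-0.9996,0.0114,0.0256,-235.0838],[-0.0271,-0.1566,-0.9873,1379.4837],[0,0,0,1]]))}
def proj(c,p):
    f,cx,cy,T=CAM[c]; q=T[:3,:3].T@(np.asarray(p,float)-T[:3,3]); return np.array([cx+f*q[0]/q[2],cy+f*q[1]/q[2]])
def uns(c,u):  # crop -> full pixels
    u=np.array(u,float); return u/3.33+[225,140] if c=='s' else u/5+[220,160]
E
cat > fit.py <<'E'
from h import *
from scipy.optimize import least_squares
s24,c24=np.sin(np.radians(24)),np.cos(np.radians(24))
ax=np.array([-s24,0,c24]); up=np.array([c24,0,s24]); le=np.array([0,1.,0])
def model(p):
    x,y,yaw,d,fx,fy,fz,ca,bx,by=p
    F=np.array([fx,fy,fz])  # collar foot, stand frame
    M=R.from_euler('z',yaw).as_matrix(); W=lambda v:M@np.array(v,float)+[x,y,0]
    w=np.cos(ca)*up+np.sin(ca)*le
    B=np.array([bx,by,320])
    dy=105+11+d
    L=lambda r,a:[-r*np.sin(a-np.radians(10)),65,60+r*np.cos(a-np.radians(10))]
    o=[('m',(-65,-130,24),(547,383)),('m',(-65,105,24),(230,412)),('m',(65,105,24),(220,238)),
     ('s',(-65,-130,24),(243,490)),('s',(-65,105,24),(133,343)),('s',(65,-130,24),(390,450)),
     ('m',(26,dy,74),(108,292)),('m',(-26,dy,74),(116,365)),('s',(-26,dy,74),(139,240)),('s',(26,dy-11,74),(190,230)),
     ('m',L(92,0),(253,311)),('s',L(84,0),(199,215)),
     ('m',F+32*ax,(438,288)),('s',F+32*ax,(270,297)),('m',F-1.5*ax,(437,275)),('s',F-1.5*ax,(287,330)),
     ('m',F-1.5*ax+68*up,(431,180)),('s',F-1.5*ax+68*up,(357,273)),
     ('m',F+24*ax+57*w,(364,255)),('s',F+24*ax+57*w,(274,258)),
     ('s',B+[-13,52,9],(300,28)),('s',B+[-13,-52,9],(370,92)),('m',B+[-13,52,-5],(362,180)),('m',B+[-13,-52,9],(540,160)),('m',B+[13,52,9],(357,138))]
    return o,W
def res(p):
    o,W=model(p); return np.concatenate([proj(c,W(v))-uns(c,u) for c,v,u in o])
r=least_squares(res,[480,-150,-.08,.06,0,-60,80,1,30,-60],loss='soft_l1',x_scale=[10,10,.05,10,10,10,10,.1,10,10])
if __name__=='__main__':
    print(r.x.round(3)); print(res(r.x).reshape(-1,2).round(1).tolist())
    o,W=model(r.x)
    x=r.x; J=r.jac; print(np.sqrt(np.diag(np.linalg.inv(J.T@J))).round(2))
    F=x[4:7]
    for n,v in dict(stand=(0,0,0),face=(0,116+x[3],54),pivot=(0,65,60),grip=F+22*ax,bar=(x[8],x[9],320)).items(): print(n,W(v).round(1))
E
python3 fit.py
```

```text
[ 5.56893e+02 -1.27989e+02  8.70000e-02  6.03720e+01  9.90100e+00
 -5.72680e+01  1.05206e+02  1.07700e+00  5.09290e+01 -7.59490e+01]
[[1.7, 0.0], [0.0, 0.6], [-0.6, -0.1], [-1.6, 1.8], [-3.1, -1.3], [0.9, -1.6], [0.1, -0.3], [-0.5, -0.2], [-2.1, 0.4], [0.2, 1.1], [-0.1, -7.5], [7.1, 0.1], [0.5, -0.2], [-0.4, 0.4], [0.7, -0.3], [-0.5, -0.5], [-0.2, -0.6], [0.1, 1.4], [-0.5, -0.5], [-0.4, -0.6], [-1.2, 0.2], [-0.6, -4.2], [0.3, -0.0], [0.7, -0.5], [0.1, -1.5]]
[1.53 1.9  0.01 3.07 2.39 2.74 2.4  0.05 2.61 2.62]
stand [ 556.9 -128.     0. ]
face [541.5  47.7  54. ]
pivot [551.2 -63.2  60. ]
grip [ 562.8 -185.   125.3]
bar [ 614.2 -199.2  320. ]
```

```bash
sed -i 's/x,y,yaw,d,fx,fy,fz,ca,bx,by=p/x,y,yaw,d,fx,fy,fz,ca,bx,by,la=p/; s/L(92,0)/L(88,la)/; s/L(84,0)/L(80,la)/; s/,30,-60\],loss/,30,-60,.2],loss/; s/10,10\])/10,10,.1])/' fit.py
python3 fit.py; cat > ov.py <<'E'
from fit import *
import cv2
o,W=model(r.x)
def ov(img,c,x0,y0,w,h,k,lines,name):
    a=cv2.resize(img[y0:y0+h,x0:x0+w],None,fx=k,fy=k,interpolation=cv2.INTER_CUBIC)
    for L in lines:
        q=np.array([(proj(c,W(v))+.5-[x0,y0])*k for v in L]); cv2.polylines(a,[q.round().astype(int)],False,(0,255,0),1,cv2.LINE_AA)
    return a
def lines(p):
    d,F,ca,B,la=p[3],p[4:7],p[7],np.array([p[8],p[9],320]),p[10]
    bx=lambda x0,x1,y0,y1,z:[(x0,y0,z),(x1,y0,z),(x1,y1,z),(x0,y1,z),(x0,y0,z)]
    circ=lambda C,rr:[C+rr*(np.cos(t)*up+np.sin(t)*le) for t in np.linspace(0,6.29,40)]
    w=np.cos(ca)*up+np.sin(ca)*le; L=lambda r:(-r*np.sin(la-.1745),65,60+r*np.cos(la-.1745))
    y=105+d
    return [bx(-65,65,-130,105,24),bx(-37,37,40,90,74),bx(-26,26,y,y+11,74),[(-26,y+11,74),(-26,y+11,16),(26,y+11,16),(26,y+11,74)],
     circ(F-1.5*ax,47),circ(F+32*ax,26),[F-1.5*ax+47*up,F-1.5*ax+68*up],[F+24*ax+26*w,F+24*ax+58*w],[L(0),L(92)],
     [tuple(B+v) for v in([-13,-52,9],[13,-52,9],[13,52,9],[-13,52,9],[-13,-52,9])]]
if __name__=='__main__':
    S=cv2.imread('pics/side0.png');T=cv2.imread('pics/top0.png');l=lines(r.x)
    a=ov(S,'s',260,145,90,150,4,l,'');b=ov(T,'m',238,180,100,75,4,l,'')
    out=np.zeros((600,800,3),np.uint8);out[:a.shape[0],:a.shape[1]]=a;out[:300,400:800]=b
    out[300:600,400:800]=cv2.resize(T[180:255,238:338],None,fx=4,fy=4,interpolation=cv2.INTER_CUBIC)
    cv2.imwrite('pics/ov.png',out)
E
python3 ov.py
```

```text
[ 5.58161e+02 -1.27070e+02  8.80000e-02  5.97560e+01  8.53000e+00
 -5.80850e+01  1.05209e+02  1.07700e+00  4.95480e+01 -7.67720e+01
  2.71000e-01]
[[1.4, -0.3], [-0.2, 0.2], [-0.9, -0.5], [-1.2, 1.5], [-2.8, -1.6], [1.2, -1.9], [0.0, -0.7], [-0.6, -0.6], [-1.7, 0.3], [0.6, 1.0], [0.3, -0.5], [-0.1, 2.6], [0.5, -0.2], [-0.4, 0.4], [0.7, -0.3], [-0.5, -0.5], [-0.2, -0.6], [0.1, 1.4], [-0.5, -0.5], [-0.4, -0.6], [-1.2, 0.2], [-0.6, -4.2], [0.3, -0.0], [0.7, -0.6], [0.1, -1.5]]
[1.61 2.09 0.01 3.2  2.46 2.88 2.41 0.05 2.68 2.77 0.03]
stand [ 558.2 -127.1    0. ]
face [542.8  48.   54. ]
pivot [552.5 -62.3  60. ]
grip [ 562.8 -185.   125.3]
bar [ 614.2 -199.2  320. ]
```

View pics/ov.png

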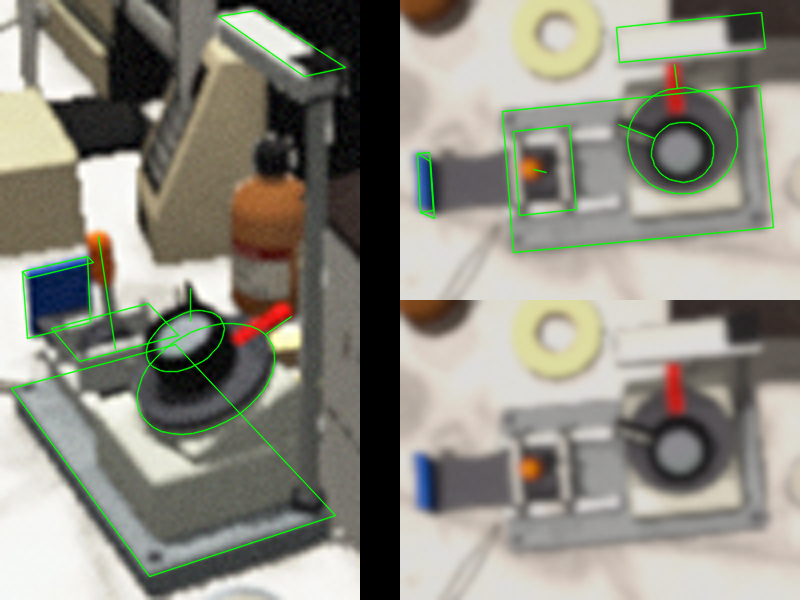

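The model overlay fits to a few mm; the lever stands nearly upright and the collar is at about 1.08 rad. I'll write a helper that turns stand-frame targets into move numbers.

```bash
cat > mv.py <<'E'
from h import *
import sys
from rig import bot
S=np.array([558.,-125.5,0]); YAW=.088
M=R.from_euler('z',YAW)
DOWN=M*R.from_matrix(np.array([[0,-1,0],[-1,0,0],[0,0,-1.]]))  # tool x=-y stand, tool y=-x stand, z down
def plan(targets,rot=DOWN,world=False):
    s=bot.state(); R0=R.from_rotvec(s['ee_rot']); p0=s['position']
    print('t',round(s['time_s'],2),'pos',p0.round(1),'stand',M.inv().apply(p0-S).round(1),'q',s['qpos'].round(2),'F',s['wrist_force'].round(1),'w',round(s['gripper_width'],1))
    rots=rot if isinstance(rot,list) else [rot]*len(targets)
    for t,ro in zip(targets,rots):
        p=np.array(t,float) if world else M.apply(t)+S
        print((R0.inv().apply(p-p0)/500).round(3).tolist(),((R0.inv()*ro).as_rotvec()/.5).round(3).tolist())
E
python3 -c "
from mv import *
plan([[350,280,280],[500,115,230]],world=True)
plan([[0,222,200],[0,222,54]])"
```

```text
t 0.1 pos [239.4 494.7 249.5] stand [-262.9  645.8  249.5] q [ 1.4   0.26  0.11 -0.   -1.42 -0.28] F [-0.2  0.9 -0. ] w 85.5
[0.386, 0.29, -0.061] [0.003, -0.002, 2.064]
[0.8, 0.456, 0.04] [0.003, -0.002, 2.064]
t 0.1 pos [239.4 494.7 249.5] stand [-262.9  645.8  249.5] q [ 1.4   0.26  0.11 -0.   -1.42 -0.28] F [-0.2  0.9 -0. ] w 85.5
[0.886, 0.458, 0.1] [0.003, -0.002, 2.064]
[0.886, 0.457, 0.392] [0.003, -0.002, 2.064]
```

arm_command(rows=[[[0.386,0.29,-0.06],[0,0,1.0],-1],[[0.386,0.29,-0.06],[0,0,1.0],-1],[[0.386,0.29,-0.06],[0,0,1.0],-1],[[0.386,0.29,-0.06],[0,0,1.0],-1],[[0.386,0.29,-0.06],[0,0,1.0],-1],[[0.386,0.29,-0.06],[0,0,1.0],-1],[[0.6,0.38,0],[0,0,1.0],-1],[[0.6,0.38,0],[0,0,1.0],-1],[[0.6,0.38,0],[0,0,1.0],-1]])

```text
time_s: 0.85
position: [427.5, 191.3, 249.9]
ee_rot: [-2.793, 1.438, 0.0]
wrist_force: [-0.3, 1.3, -0.0]
gripper_width: 0.4
grip_force: 0.0
```

```bash
python3 -c "
from mv import *
plan([[0,222,200],[0,222,54]])"
```

```text
t 0.85 pos [427.5 191.3 249.9] stand [-102.1  327.   249.9] q [ 0.76  0.09 -0.09 -0.   -1.39 -0.14] F [-0.3  1.3 -0. ] w 0.4
[0.285, -0.069, 0.1] [-0.0, 0.001, 1.064]
[0.285, -0.069, 0.392] [-0.0, 0.001, 1.064]
```

arm_command(rows=[[[0.25,-0.1,0.05],[0,0,1.0],-1],[[0.285,-0.069,0.1],[0,0,1.0],-1],[[0.285,-0.069,0.1],[0,0,1.0],-1],[[0.285,-0.069,0.1],[0,0,1.0],-1],[[0.285,-0.069,0.1],[0,0,1.0],-1],[[0.285,-0.069,0.2],[0,0,1.0],-1],[[0.285,-0.069,0.3],[0,0,1.0],-1],[[0.285,-0.069,0.392],[0,0,1.0],-1],[[0.285,-0.069,0.392],[0,0,1.0],-1],[[0.285,-0.069,0.392],[0,0,1.0],-1]])

```text
time_s: 1.68
position: [533.6, 96.1, 48.7]
ee_rot: [2.343, -2.078, -0.009]
wrist_force: [-1.3, -0.3, 0.5]
gripper_width: 0.0
grip_force: 0.0
```

```bash
python3 -c "
from mv import *
plan([[0,187,54],[0,150,54],[0,132,54],[0,127,54]])"
```

```text
t 1.68 pos [533.6  96.1  48.7] stand [ -4.9 222.8  48.7] q [ 0.47  0.4  -0.24 -0.   -0.95 -0.35] F [-1.3 -0.3  0.5] w 0.0
[0.072, -0.007, -0.01] [0.022, -0.005, 0.063]
[0.146, -0.005, -0.01] [0.022, -0.005, 0.063]
[0.182, -0.004, -0.01] [0.022, -0.005, 0.063]
[0.192, -0.004, -0.01] [0.022, -0.005, 0.063]
```

arm_command(rows=[[[0.02,-0.007,-0.01],[0.02,0,0.06],-1],[[0.05,-0.007,-0.01],[0.02,0,0.06],-1],[[0.07,-0.006,-0.01],[0.02,0,0.06],-1],[[0.09,-0.006,-0.01],[0.02,0,0.06],-1],[[0.11,-0.005,-0.01],[0.02,0,0.06],-1],[[0.13,-0.005,-0.01],[0.02,0,0.06],-1],[[0.145,-0.005,-0.01],[0.02,0,0.06],-1],[[0.16,-0.004,-0.01],[0.02,0,0.06],-1],[[0.17,-0.004,-0.01],[0.02,0,0.06],-1],[[0.175,-0.004,-0.01],[0.02,0,0.06],-1],[[0.18,-0.004,-0.01],[0.02,0,0.06],-1],[[0.18,-0.004,-0.01],[0.02,0,0.06],-1]])

```text
time_s: 2.68
position: [550.2, 13.2, 59.6]
ee_rot: [-2.307, 2.111, -0.002]
wrist_force: [-7.5, 25.3, 8.6]
gripper_width: 0.1
grip_force: 12.6
```

```bash
python3 -c "
from mv import *
plan([[0,127,54],[0,122,54]])"
```

```text
t 2.68 pos [550.2  13.2  59.6] stand [  4.4 138.8  59.6] q [ 0.3   0.38 -0.22 -0.01 -0.95 -0.21] F [-7.5 25.3  8.6] w 0.1
[0.024, 0.009, 0.011] [-0.023, 0.017, 0.002]
[0.034, 0.009, 0.011] [-0.023, 0.017, 0.002]
```

```bash
cat > look.py <<'E'
import cv2,sys,numpy as np
from rig import read_camera
n=sys.argv[1]; x,y,w,h,k=map(float,sys.argv[2:7]); x,y,w,h=map(int,(x,y,w,h))
c=[read_camera(n)["pixels"].astype(float) for _ in range(4)]
a=np.mean(c,0).astype(np.uint8)[:,:,::-1]
cv2.imwrite(sys.argv[7].replace('.png','_f.png'),a)
cv2.imwrite(sys.argv[7],cv2.resize(a[y:y+h,x:x+w],None,fx=k,fy=k,interpolation=cv2.INTER_CUBIC))
E
python3 look.py side 245 180 100 75 8 pics/s2.png; python3 -c "
from mv import *
plan([[0,127,54]])"
```

```text
t 2.88 pos [550.2  13.2  59.5] stand [  4.4 138.9  59.5] q [ 0.31  0.38 -0.22 -0.01 -0.95 -0.21] F [-6.4 23.3  7.9] w 0.1
[0.024, 0.009, 0.011] [-0.023, 0.016, 0.003]
```

View pics/s2.png

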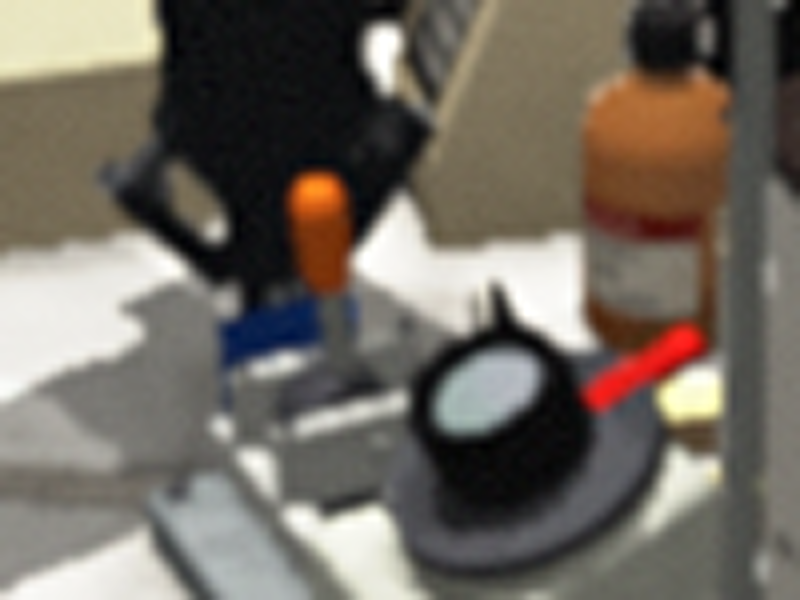

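The blue plate now stands against the base end (its corner is at about (220,330) in the crop). I'll push a little harder to check for the hard stop.

arm_command(rows=[[[0.006,0,0.0],[0,0,0],-1],[[0.01,0,0.0],[0,0,0],-1],[[0.01,0,0.0],[0,0,0],-1],[[0.01,0,0.0],[0,0,0],-1]])

```text
time_s: 3.22
position: [550.3, 12.9, 59.6]
ee_rot: [-2.304, 2.107, 0.004]
wrist_force: [-11.3, 42.1, 13.0]
gripper_width: 0.1
grip_force: 22.1
```

```bash
python3 -c "
from mv import *
plan([[0,127,54]])
for d in (0,3,6,10): print(d,proj('s',M.apply([-26,116+d,74])+S),proj('s',M.apply([-26,105+d,74])+S))"
```

```text
t 3.22 pos [550.3  12.9  59.6] stand [  4.5 138.5  59.6] q [ 0.3   0.38 -0.22 -0.01 -0.95 -0.2 ] F [-11.3  42.1  13. ] w 0.1
[0.023, 0.009, 0.011] [-0.026, 0.03, 0.002]
0 [272.333784   221.11659953] [273.78703695 222.84470514]
3 [271.94107311 220.64961553] [273.38860544 222.37091857]
6 [271.54990102 220.18446135] [272.99174643 221.8990019 ]
10 [271.03071632 219.56708363] [272.46503115 221.27266936]
```

The position held while the force rose to 42 N, so the slide is home. Next I'll back off and go behind the lever.

```bash
python3 -c "
from mv import *
plan([[0,165,58],[0,165,200],[50,67,200],[50,67,154]])"
```

```text
t 3.22 pos [550.3  12.9  59.6] stand [  4.5 138.5  59.6] q [ 0.3   0.38 -0.22 -0.01 -0.95 -0.2 ] F [-11.3  42.1  13. ] w 0.1
[-0.053, 0.009, 0.004] [-0.026, 0.03, 0.002]
[-0.057, 0.005, -0.28] [-0.026, 0.03, 0.002]
[0.139, -0.094, -0.282] [-0.026, 0.03, 0.002]
[0.14, -0.093, -0.19] [-0.026, 0.03, 0.002]
```

arm_command(rows=[[[-0.03,0,0.0],[0,0,0],-1],[[-0.06,0,0.0],[0,0,0],-1],[[-0.06,0,-0.08],[0,0,0],-1],[[-0.06,0.0,-0.16],[0,0,0],-1],[[-0.06,0,-0.24],[0,0,0],-1],[[-0.06,0,-0.29],[0,0,0],-1],[[-0.06,0,-0.29],[0,0,0],-1],[[0.0,-0.08,-0.29],[0,0,0],-1],[[0.06,-0.1,-0.29],[0,0,0],-1],[[0.11,-0.1,-0.29],[0,0,0],-1],[[0.13,-0.1,-0.29],[0,0,0],-1],[[0.13,-0.1,-0.29],[0,0,0],-1]])

```text
time_s: 4.22
position: [604.5, -59.9, 203.5]
ee_rot: [-2.312, 2.12, -0.008]
wrist_force: [0.3, 0.4, 0.2]
gripper_width: 0.2
grip_force: 0.0
```

```bash
python3 -c "
from mv import *
plan([[50,67,154],[30,67,154]])"
```

```text
t 4.22 pos [604.5 -59.9 203.5] stand [ 52.1  61.3 203.5] q [ 0.16  0.38  0.17  0.   -1.35 -0.07] F [0.3 0.4 0.2] w 0.2
[-0.011, 0.005, 0.099] [-0.014, -0.001, -0.003]
[-0.011, 0.045, 0.099] [-0.014, -0.001, -0.003]
```

arm_command(rows=[[[-0.01,0.005,0.06],[0,0,0],-1],[[-0.01,0.005,0.099],[0,0,0],-1],[[-0.01,0.02,0.099],[0,0,0],-1],[[-0.01,0.02,0.099],[0,0,0],-1]])

```text
time_s: 4.55
position: [593.2, -52.7, 154.6]
ee_rot: [-2.316, 2.115, -0.007]
wrist_force: [0.6, -0.7, 0.8]
gripper_width: 0.0
grip_force: 0.0
```

```bash
python3 -c "
from mv import *
th=np.linspace(.1,1.4,12)
plan([[-75*np.sin(t)+9.5*np.cos(t)+14.5,67,60+75*np.cos(t)+9.5*np.sin(t)+19] for t in th])"
```

```text
t 4.55 pos [593.2 -52.7 154.6] stand [ 41.5  69.4 154.6] q [ 0.17  0.38  0.04  0.   -1.22 -0.08] F [ 0.6 -0.7  0.8] w 0.0
[0.005, 0.05, -0.0] [-0.013, -0.0, 0.005]
[0.005, 0.068, 0.0] [-0.013, -0.0, 0.005]
[0.005, 0.086, 0.003] [-0.013, -0.0, 0.005]
[0.005, 0.103, 0.007] [-0.013, -0.0, 0.005]
[0.005, 0.119, 0.014] [-0.013, -0.0, 0.005]
[0.004, 0.135, 0.023] [-0.013, -0.0, 0.005]
[0.004, 0.15, 0.033] [-0.013, -0.0, 0.005]
[0.004, 0.163, 0.045] [-0.013, -0.0, 0.005]
[0.004, 0.175, 0.058] [-0.013, -0.0, 0.005]
[0.004, 0.185, 0.073] [-0.013, -0.0, 0.005]
[0.004, 0.193, 0.089] [-0.013, -0.0, 0.005]
[0.004, 0.199, 0.106] [-0.013, -0.0, 0.005]
```

arm_command(rows=[[[0.005,0.05,0],[0,0,0],-1],[[0.005,0.068,0],[0,0,0],-1],[[0.005,0.086,0.003],[0,0,0],-1],[[0.005,0.103,0.007],[0,0,0],-1],[[0.005,0.119,0.014],[0,0,0],-1],[[0.004,0.135,0.023],[0,0,0],-1],[[0.004,0.15,0.033],[0,0,0],-1],[[0.004,0.163,0.045],[0,0,0],-1],[[0.004,0.175,0.058],[0,0,0],-1],[[0.004,0.185,0.073],[0,0,0],-1],[[0.004,0.193,0.089],[0,0,0],-1],[[0.004,0.199,0.106],[0,0,0],-1]])

```text
time_s: 5.55
position: [496.5, -63.8, 101.1]
ee_rot: [-2.314, 2.114, -0.011]
wrist_force: [-0.5, 0.2, 4.1]
gripper_width: 0.1
grip_force: 1.8
```

```bash
python3 -c "
from mv import *
plan([[-75*np.sin(t)+9.5*np.cos(t)+14.5,67,60+75*np.cos(t)+9.5*np.sin(t)+19] for t in (1.4,1.476,1.55)])"
```

```text
t 5.55 pos [496.5 -63.8 101.1] stand [-55.8  66.8 101.1] q [ 0.19  0.25 -0.29  0.   -1.01 -0.1 ] F [-0.5  0.2  4.1] w 0.1
[-0.0, 0.004, -0.0] [-0.021, 0.0, 0.004]
[-0.0, 0.007, 0.011] [-0.021, 0.0, 0.004]
[-0.0, 0.009, 0.022] [-0.021, 0.0, 0.004]
```

arm_command(rows=[[[0,0.006,0.006],[0,0,0],-1],[[0,0.007,0.011],[0,0,0],-1],[[0,0.007,0.016],[0,0,0],-1],[[0,0.007,0.02],[0,0,0],-1],[[0,0.007,0.02],[0,0,0],-1]])

```text
time_s: 5.97
position: [493.3, -64.3, 93.7]
ee_rot: [-2.315, 2.113, -0.012]
wrist_force: [-10.3, 3.7, 23.4]
gripper_width: 0.4
grip_force: 11.3
```

arm_command(rows=[[[0,0,0.005],[0,0,0],-1],[[0,0,0.01],[0,0,0],-1],[[0,0,0.01],[0,0,0],-1],[[0,0,0.01],[0,0,0],-1]])

```text
time_s: 6.3
position: [493.5, -64.5, 92.7]
ee_rot: [-2.316, 2.111, -0.015]
wrist_force: [-23.2, 8.4, 55.2]
gripper_width: 0.2
grip_force: 26.4
```

It's at the stop: 32 N more force moved it only 1 mm. I'll retreat and look.

arm_command(rows=[[[0,0,-0.03],[0,0,0],-1],[[0,0,-0.1],[0,0,0],-1],[[0,0,-0.18],[0,0,0],-1],[[0,0,-0.26],[0,0,0],-0.5],[[0,0.08,-0.34],[0,0,0],0],[[0,0.15,-0.36],[0,0,0],1],[[0,0.15,-0.36],[0,0,0],1],[[0,0.15,-0.36],[0,0,0],1]])

```text
time_s: 6.97
position: [416.0, -71.2, 267.3]
ee_rot: [-2.311, 2.112, -0.014]
wrist_force: [0.3, -0.7, -0.6]
gripper_width: 60.5
grip_force: 0.0
```

```bash
python3 look.py side 255 190 90 75 6 pics/s3.png; python3 look.py top 240 180 100 75 6 pics/t3.png; python3 -c "
import cv2,numpy as np
a=cv2.imread('pics/s3.png')[:,:400];b=cv2.imread('pics/t3.png')[:,200:600];cv2.imwrite('pics/c3.png',np.hstack([a,b]))"
```

```text
(no output)
```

View pics/c3.png

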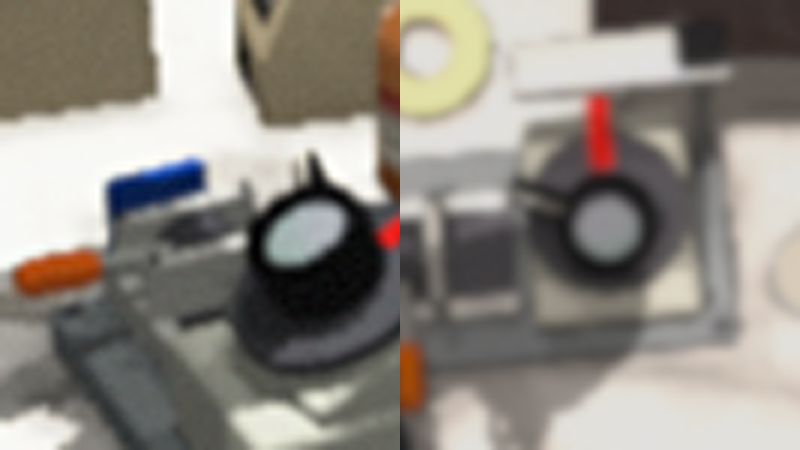

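The lever lies level and clamped (orange grip at (60,270)), the slide is home, and the white wing line at (520,188)–(562,210) is still unlocked. Now I'll plan the tilted approach to the collar.

```bash
cat >> mv.py <<'E'
s24,c24=np.sin(np.radians(24)),np.cos(np.radians(24))
ax=np.array([-s24,0,c24]); up=np.array([c24,0,s24]); le=np.array([0,1.,0])
G=M.inv().apply(np.array([562.8,-185.,125.3])-S)
def grot(ca):
    y=-np.sin(ca)*up+np.cos(ca)*le; z=-ax
    return M*R.from_matrix(np.c_[np.cross(y,z),y,z])
E
python3 -c "
from mv import *
print(G); plan([G+150*ax,G+60*ax],grot(1.077))"
```

```text
[ -0.44781829 -59.69161967 125.3       ]
t 7.37 pos [417.3 -71.  264.5] stand [-135.3   66.7  264.5] q [ 0.21 -0.01 -0.16  0.   -1.41 -0.12] F [ 0.2 -0.  -0.3] w 85.4
[0.253, -0.147, 0.005] [0.805, -0.202, 0.977]
[0.253, -0.219, 0.17] [0.805, -0.202, 0.977]
```

arm_command(rows=[[[0.253,-0.147,0.005],[0.805,-0.202,0.977],0.7],[[0.253,-0.147,0.005],[0.805,-0.202,0.977],0.7],[[0.253,-0.147,0.005],[0.805,-0.202,0.977],0.7],[[0.253,-0.147,0.005],[0.805,-0.202,0.977],0.7],[[0.253,-0.147,0.005],[0.805,-0.202,0.977],0.7],[[0.253,-0.147,0.005],[0.805,-0.202,0.977],0.7],[[0.253,-0.147,0.005],[0.805,-0.202,0.977],0.7],[[0.253,-0.147,0.005],[0.805,-0.202,0.977],0.7],[[0.253,-0.147,0.005],[0.805,-0.202,0.977],0.7]])

```text
time_s: 8.12
position: [502.2, -190.0, 263.9]
ee_rot: [-1.521, 2.301, -0.279]
wrist_force: [0.4, -0.3, 0.3]
gripper_width: 72.4
grip_force: 0.0
```

```bash
python3 -c "
from mv import *
plan([G+150*ax,G+50*ax,G+3*ax],grot(1.077))"
```

```text
t 8.12 pos [ 502.2 -190.   263.9] stand [-61.2 -59.3 263.9] q [-0.13 -0.01 -0.2  -0.11 -0.97 -0.23] F [ 0.4 -0.3  0.3] w 72.4
[0.001, 0.001, 0.003] [-0.001, 0.002, 0.006]
[0.002, 0.001, 0.203] [-0.001, 0.002, 0.006]
[0.002, 0.001, 0.297] [-0.001, 0.002, 0.006]
```

arm_command(rows=[[[0.001,0.001,0.08],[0,0,0.006],0.7],[[0.002,0.001,0.15],[0,0,0.006],0.7],[[0.002,0.001,0.2],[0,0,0.006],0.7],[[0.002,0.001,0.225],[0,0,0.006],0.7],[[0.002,0.001,0.24],[0,0,0.006],0.7],[[0.002,0.001,0.255],[0,0,0.006],0.7],[[0.002,0.001,0.265],[0,0,0.006],0.7],[[0.002,0.001,0.265],[0,0,0.006],0.7]])

```text
time_s: 8.78
position: [555.1, -186.1, 142.0]
ee_rot: [-1.515, 2.305, -0.278]
wrist_force: [0.6, -0.6, 0.3]
gripper_width: 72.8
grip_force: 0.0
```

arm_command(rows=[[[0,0,0.01],[0,0,0],0.7],[[0,0,0.02],[0,0,0],0.7],[[0,0,0.026],[0,0,0],0.7],[[0,0,0.026],[0,0,0],0.7],[[0,0,0.026],[0,0,0],0.7]])

```text
time_s: 9.2
position: [560.0, -185.9, 130.4]
ee_rot: [-1.514, 2.305, -0.278]
wrist_force: [0.1, 0.2, -0.4]
gripper_width: 72.2
grip_force: 0.0
```

arm_command(rows=[[[0,0,0],[0,0,0],0.4],[[0,0,0],[0,0,0],0.2],[[0,0,0],[0,0,0],0],[[0,0,0],[0,0,0],-0.2],[[0,0,0],[0,0,0],-0.5],[[0,0,0],[0,0,0],-0.5]])

```text
time_s: 9.7
position: [559.8, -185.9, 131.0]
ee_rot: [-1.514, 2.305, -0.279]
wrist_force: [-3.9, 1.4, 4.9]
gripper_width: 49.6
grip_force: 61.7
```

```bash
python3 -c "
from mv import *
plan([G+4*ax],grot(1.077)); s=bot.state(); print((R.from_rotvec(s['ee_rot']).inv()).apply(s['wrist_force']),s['grip_force'])"
```

```text
t 9.7 pos [ 559.8 -185.9  131. ] stand [ -3.5 -60.4 131. ] q [-0.11  0.19 -0.32 -0.13 -0.65 -0.21] F [-3.9  1.4  4.9] w 49.6
[-0.002, -0.0, 0.005] [-0.004, 0.002, -0.005]
[-0.85869092  2.12191964 -6.01170256] 61.66370630264282
```

Gripped well centred, with 62 N grip and about 2 N side force. Now I turn it in stages.

arm_command(rows=[[[0,0,0],[0,0,0.1],-0.5],[[0,0,0],[0,0,0.2],-0.5],[[0,0,0],[0,0,0.3],-0.5],[[0,0,0],[0,0,0.4],-0.5],[[0,0,0],[0,0,0.5],-0.5],[[0,0,0],[0,0,0.6],-0.5],[[0,0,0],[0,0,0.7],-0.5],[[0,0,0],[0,0,0.8],-0.5],[[0,0,0],[0,0,0.9],-0.5],[[0,0,0],[0,0,1.0],-0.5],[[0,0,0],[0,0,1.0],-0.5]])

```text
time_s: 10.62
position: [558.8, -185.1, 130.6]
ee_rot: [-0.884, 2.584, -0.137]
wrist_force: [-10.1, 5.3, 8.6]
gripper_width: 49.3
grip_force: 62.3
```

```bash
python3 -c "
from mv import *
plan([G+4*ax],grot(0.1)); s=bot.state(); Q=R.from_rotvec(s['ee_rot']);print(Q.inv().apply(s['wrist_force']),Q.inv().apply(s['moment']),s['grip_force'])"
```

```text
t 10.62 pos [ 558.8 -185.1  130.6] stand [ -4.4 -59.5 130.6] q [-0.1   0.19 -0.32 -0.13 -0.65 -0.72] F [-10.1   5.3   8.6] w 49.3
[-0.002, -0.002, 0.005] [0.003, 0.002, 0.943]
[  1.08004643   8.02872726 -11.79356276] [-3.04059483  1.16239569  0.19922533] 62.27789103984833
```

arm_command(rows=[[[0,0,0],[0,0,0.1],-0.5],[[0,0,0],[0,0,0.2],-0.5],[[0,0,0],[0,0,0.3],-0.5],[[0,0,0],[0,0,0.4],-0.5],[[0,0,0],[0,0,0.5],-0.5],[[0,0,0],[0,0,0.6],-0.5],[[0,0,0],[0,0,0.7],-0.5],[[0,0,0],[0,0,0.8],-0.5],[[0,0,0],[0,0,0.9],-0.5],[[0,0,0],[0,0,0.95],-0.5],[[0,0,0],[0,0,0.95],-0.5]])

```text
time_s: 11.53
position: [558.4, -184.0, 130.4]
ee_rot: [-0.253, 2.711, 0.002]
wrist_force: [-11.1, 10.7, 12.5]
gripper_width: 49.4
grip_force: 62.7
```

```bash
python3 look.py side 280 190 66 50 6 pics/s4.png; python3 look.py top 280 180 66 50 6 pics/t4.png; python3 -c "
import cv2,numpy as np
from mv import *
a=cv2.imread('pics/s4.png');b=cv2.imread('pics/t4.png');cv2.imwrite('pics/c4.png',np.hstack([a,b]))
plan([G+4*ax],grot(0)); s=bot.state(); Q=R.from_rotvec(s['ee_rot']);print(Q.inv().apply(s['wrist_force']),Q.inv().apply(s['moment']),s['grip_force'])"
```

```text
t 11.93 pos [ 558.3 -184.1  130.3] stand [ -4.8 -58.4 130.3] q [-0.1   0.19 -0.32 -0.13 -0.65 -1.19] F [-11.5  11.2  11.3] w 49.5
[-0.004, -0.003, 0.005] [0.007, -0.0, 0.196]
[  3.73677484  12.68841267 -14.55012656] [-4.11176581  2.51393072  0.08257558] 62.677717208862305
```

View pics/c4.png

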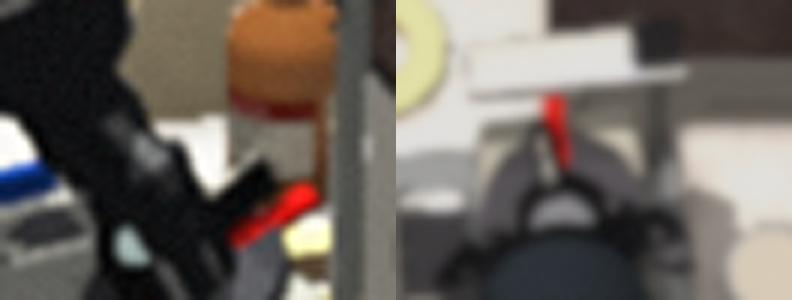

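The top crop shows the white line from about (540,130) to (550,185), just left of the red tab (tip (553,97)). It hasn't quite arrived, so I'll measure the gap.

```bash
cat > meas.py <<'E'
import cv2,sys
from mv import *
im=cv2.imread(sys.argv[1]).astype(float)
red=np.clip(im[:,:,2]-im[:,:,:2].max(2)-40,0,None)
for y in range(194,216):
    r=red[y,296:318]; b=im[y,296:318].min(1)
    print(y,'red %.2f (%d)'%((r*np.arange(296,318)).sum()/max(r.sum(),1),r.sum()),b.astype(int).tolist())
F=G-22*ax; W=lambda v:M.apply(v)+S
print('tab',[proj('m',W(F-1.5*ax+q*up)).round(2).tolist() for q in(47,57,68)])
for ca in(-.05,0,.05,.1,.15,.2):
    w=np.cos(ca)*up+np.sin(ca)*le; print(ca,[proj('m',W(F+24*ax+q*w)).round(2).tolist() for q in(28,42,56)])
E
python3 meas.py pics/t4_f.png
```

```text
194 red 0.00 (0) [207, 204, 200, 195, 192, 188, 185, 181, 177, 173, 168, 162, 158, 155, 147, 136, 130, 128, 127, 124, 122, 118]
195 red 305.78 (18) [178, 174, 169, 164, 160, 159, 158, 151, 137, 120, 109, 108, 111, 113, 105, 94, 91, 90, 91, 90, 90, 90]
196 red 305.81 (231) [175, 175, 174, 174, 172, 174, 175, 161, 127, 84, 61, 68, 83, 88, 85, 78, 81, 83, 86, 87, 88, 88]
197 red 305.88 (365) [204, 205, 204, 203, 201, 202, 197, 175, 128, 72, 41, 54, 72, 79, 78, 77, 82, 86, 90, 90, 92, 92]
198 red 305.89 (383) [216, 214, 212, 206, 202, 197, 189, 163, 116, 62, 36, 52, 71, 80, 83, 85, 90, 94, 97, 97, 99, 97]
199 red 305.93 (351) [195, 192, 186, 178, 171, 163, 149, 125, 88, 47, 29, 47, 69, 83, 90, 95, 100, 100, 103, 102, 102, 102]
200 red 306.11 (293) [150, 145, 140, 134, 127, 117, 100, 80, 56, 31, 24, 40, 63, 81, 92, 99, 104, 106, 108, 109, 108, 107]
201 red 306.46 (212) [114, 110, 108, 106, 102, 90, 71, 59, 52, 34, 21, 34, 56, 73, 86, 95, 106, 116, 124, 130, 134, 135]
202 red 306.88 (147) [109, 107, 107, 105, 99, 84, 69, 72, 72, 50, 25, 31, 49, 66, 76, 87, 105, 122, 138, 152, 161, 164]
203
[... 1155 characters left out ...]
 52, 74, 94, 106, 115, 118, 108, 89, 65, 42, 31, 43, 62, 69, 62]
214 red 0.00 (0) [83, 83, 82, 72, 53, 37, 48, 77, 106, 123, 132, 136, 136, 131, 119, 95, 65, 40, 41, 56, 60, 49]
215 red 0.00 (0) [83, 82, 81, 71, 50, 41, 65, 99, 123, 134, 136, 135, 134, 134, 130, 115, 87, 52, 34, 42, 44, 33]
tab [[306.67, 201.43], [306.37, 198.56], [306.03, 195.4]]
-0.05 [[307.65, 208.72], [307.43, 204.65], [307.21, 200.56]]
0 [[307.23, 208.75], [306.8, 204.7], [306.37, 200.62]]
0.05 [[306.82, 208.8], [306.18, 204.77], [305.53, 200.72]]
0.1 [[306.4, 208.87], [305.55, 204.88], [304.7, 200.87]]
0.15 [[305.99, 208.97], [304.94, 205.02], [303.88, 201.05]]
0.2 [[305.59, 209.08], [304.33, 205.19], [303.06, 201.28]]
```

```bash
python3 - <<'E'
import cv2
from mv import *
im=cv2.imread('pics/t3_f.png').astype(float)
red=np.clip(im[:,:,2]-im[:,:,:2].max(2)-40,0,None)
for y in range(195,210):
    r=red[y,296:318]; print(y,'%.2f (%d)'%((r*np.arange(296,318)).sum()/max(r.sum(),1),r.sum()))
print('cols 290..303 rows 206..220');b=im.min(2)
for x in range(290,304): print(x,b[206:221,x].astype(int).tolist())
# lens glass centroid
g=(b[206:230,296:322]>95); 
n,l,st,c=cv2.connectedComponentsWithStats(g.astype(np.uint8)); print([(s.tolist(),(k+[296,206]).round(2).tolist()) for s,k in zip(st,c) if s[4]>20])
F=G-22*ax; W=lambda v:M.apply(v)+S
print('top',proj('m',W(F+32*ax)),proj('m',W(F+28*ax)))
for ca in(1.0,1.05,1.1,1.15):
    w=np.cos(ca)*up+np.sin(ca)*le; print(ca,[proj('m',W(F+24*ax+q*w)).round(2).tolist() for q in(28,42,56)])
E
```

```text
195 305.74 (19)
196 305.82 (234)
197 305.88 (369)
198 305.88 (389)
199 305.87 (383)
200 305.89 (386)
201 305.95 (395)
202 305.99 (424)
203 306.09 (451)
204 306.26 (457)
205 306.40 (456)
206 306.50 (426)
207 306.51 (298)
208 306.44 (100)
209 0.00 (0)
cols 290..303 rows 206..220
290 [157, 157, 156, 151, 147, 153, 174, 180, 161, 127, 103, 89, 72, 62, 60]
291 [155, 153, 148, 136, 123, 121, 134, 136, 129, 117, 102, 89, 74, 65, 63]
292 [148, 145, 134, 112, 90, 92, 106, 108, 111, 114, 106, 92, 78, 72, 72]
293 [145, 142, 130, 102, 70, 76, 101, 106, 103, 105, 104, 94, 81, 77, 80]
294 [156, 153, 140, 110, 70, 66, 96, 110, 92, 80, 81, 77, 69, 70, 74]
295 [162, 156, 138, 110, 71, 56, 84, 101, 81, 54, 52, 54, 54, 57, 62]
296 [153, 137, 116, 94, 68, 50, 67, 84, 72, 49, 40, 43, 47, 49, 52]
297 [126, 107, 92, 82, 66, 48, 53, 70, 71, 53, 39, 40, 43, 47, 49]
298 [97, 84, 79, 78, 71, 51, 44, 59, 67, 54, 38, 37, 41, 43, 46]
299 [80, 75, 77, 80, 74, 58, 42, 49, 59, 51, 35, 31, 34, 37, 40]
300 [75, 75, 79, 80, 76, 62, 43, 40, 49, 45, 33, 27, 26, 28, 30]
301 [73, 75, 78, 78, 74, 59, 39, 32, 38, 41, 44, 48, 46, 41, 33]
302 [72, 75, 77, 75, 62, 47, 33, 34, 46, 63, 79, 88, 88, 76, 60]
303 [71, 73, 74, 65, 48, 31, 32, 51, 77, 99, 115, 124, 123, 113, 94]
[([0, 0, 26, 24, 434], [307.76, 216.12]), ([7, 7, 10, 10, 81], [307.46, 217.4]), ([13, 13, 13, 11, 65], [317.71, 225.62]), ([0, 19, 10, 5, 26], [299.04, 227.85])]
top [308.08762639 217.45419435] [308.08678411 217.12199541]
1.0 [[300.61, 213.15], [296.85, 211.32], [293.09, 209.49]]
1.05 [[300.43, 213.52], [296.59, 211.87], [292.74, 210.22]]
1.1 [[300.27, 213.89], [296.35, 212.43], [292.42, 210.97]]
1.15 [[300.13, 214.27], [296.14, 213.0], [292.15, 211.73]]
```

The measurements agree that about 0.17 rad remains. I'll turn 0.17.

arm_command(rows=[[[0,0,0],[0,0,0.1],-0.5],[[0,0,0],[0,0,0.2],-0.5],[[0,0,0],[0,0,0.3],-0.5],[[0,0,0],[0,0,0.34],-0.5],[[0,0,0],[0,0,0.34],-0.5],[[0,0,0],[0,0,0.34],-0.5]])

```text
time_s: 12.43
position: [558.3, -183.6, 130.3]
ee_rot: [-0.023, 2.724, 0.052]
wrist_force: [-12.6, 12.4, 12.9]
gripper_width: 49.6
grip_force: 62.8
```

```bash
python3 look.py top 280 180 66 50 6 pics/t5.png; python3 meas.py pics/t5_f.png | sed -n 5,18p; python3 -c "
from mv import *
plan([G+4*ax],grot(-.07))"
```

```text
198 red 305.83 (338) [215, 214, 211, 206, 203, 199, 189, 165, 117, 63, 35, 52, 72, 80, 82, 83, 88, 93, 97, 98, 98, 98]
199 red 305.72 (214) [196, 191, 186, 179, 171, 165, 153, 132, 95, 53, 35, 48, 68, 80, 85, 91, 97, 101, 102, 102, 102, 102]
200 red 305.58 (33) [150, 144, 140, 134, 129, 124, 118, 102, 79, 54, 42, 46, 61, 77, 86, 93, 102, 106, 108, 109, 108, 108]
201 red 0.00 (0) [115, 111, 108, 107, 105, 103, 98, 90, 75, 63, 61, 54, 56, 67, 79, 92, 106, 116, 124, 130, 133, 134]
202 red 0.00 (0) [109, 109, 107, 106, 102, 95, 87, 78, 70, 69, 75, 67, 53, 58, 71, 86, 105, 122, 137, 152, 161, 164]
203 red 0.00 (0) [126, 125, 122, 115, 102, 89, 79, 72, 67, 72, 84, 78, 57, 55, 68, 79, 89, 103, 122, 144, 160, 170]
204 red 0.00 (0) [150, 144, 132, 115, 96, 82, 74, 70, 68, 74, 86, 82, 60, 54, 67, 73, 77, 83, 93, 110, 132, 154]
205 red 0.00 (0) [159, 143, 118, 97, 83, 74, 72, 70, 68, 74, 87, 84, 62, 56, 67, 74, 76, 75, 78, 84, 101, 127]
206 red 0.00 (0) [152, 126, 97, 80, 74, 74, 73, 71, 68, 74, 92, 93, 70, 59, 69, 76, 79, 79, 78, 79, 86, 102]
207 red 0.00 (0) [137, 106, 84, 75, 75, 75, 75, 73, 69, 76, 99, 106, 79, 61, 71, 80, 83, 83, 84, 83, 85, 92]
208 red 0.00 (0) [118, 93, 79, 77, 78, 79, 78, 73, 67, 73, 99, 107, 79, 57, 65, 75, 81, 84, 85, 85, 85, 87]
209 red 0.00 (0) [105, 86, 80, 81, 80, 79, 74, 66, 53, 61, 88, 96, 72, 42, 45, 57, 68, 77, 81, 84, 85, 86]
210 red 0.00 (0) [95, 84, 82, 82, 80, 74, 64, 50, 37, 43, 66, 75, 54, 31, 27, 35, 47, 61, 73, 82, 84, 85]
211 red 0.00 (0) [88, 83, 83, 81, 76, 65, 48, 36, 31, 37, 51, 57, 49, 37, 29, 25, 29, 41, 59, 74, 83, 85]
t 12.63 pos [ 558.3 -183.6  130.4] stand [ -4.8 -57.9 130.4] q [-0.1   0.19 -0.32 -0.13 -0.65 -1.36] F [-12.9  12.8  11.8] w 50.0
[-0.004, -0.003, 0.005] [0.008, -0.001, -0.004]
```

The line is at most about 0.02 rad past the mark. I'll ease back by 0.02, then release and withdraw along the axis.

arm_command(rows=[[[0,0,0],[0,0,-0.02],-0.5],[[0,0,0],[0,0,-0.04],-0.5],[[0,0,0],[0,0,-0.04],-0.5],[[0,0,0],[0,0,-0.04],-0.5],[[0,0,0],[0,0,-0.04],-0.1],[[0,0,0],[0,0,-0.04],0.2],[[0,0,0],[0,0,-0.04],0.5],[[0,0,0],[0,0,-0.04],0.7],[[0,0,0],[0,0,-0.04],0.7],[[0,0,0],[0,0,-0.04],0.7]])

```text
time_s: 13.47
position: [560.2, -186.1, 130.4]
ee_rot: [-0.05, 2.721, 0.04]
wrist_force: [0.2, -0.3, -0.5]
gripper_width: 72.6
grip_force: 0.0
```

arm_command(rows=[[[0,0,-0.03],[0,0,0],0.7],[[0,0,-0.07],[0,0,0],0.7],[[0,0,-0.14],[0,0,0],0.7],[[0,0,-0.22],[0,0,0],0.7],[[0,0,-0.3],[0,0,0],0.7],[[0,0,-0.38],[0,0,0],0.7],[[0,0,-0.44],[0,0,0],0.7],[[0,0,-0.44],[0,0,0],0.7],[[0,0,-0.44],[0,0,0],0.7]])

```text
time_s: 14.22
position: [470.8, -194.3, 333.8]
ee_rot: [-0.05, 2.716, 0.039]
wrist_force: [0.4, 0.4, -1.2]
gripper_width: 72.2
grip_force: 0.0
```

```bash
python3 look.py top 280 180 66 50 6 pics/t6.png; python3 look.py side 245 180 110 100 6 pics/s6.png; python3 meas.py pics/t6_f.png | sed -n 4,16p; python3 -c "
import cv2,numpy as np
a=cv2.imread('pics/s6.png')[:400,:];b=cv2.imread('pics/t6.png');o=np.zeros((600,800,3),np.uint8);t=cv2.imread('pics/t6_f.png')
a=cv2.resize(cv2.imread('pics/s6_f.png')[190:270,250:350],None,fx=4,fy=4,interpolation=2);o[:320,:400]=a
b=cv2.resize(t[185:235,280:330],None,fx=8,fy=8,interpolation=2);o[:400,400:]=b
c=cv2.resize(t[165:265,230:430],None,fx=2,fy=2,interpolation=2);o[400:600,:400]=c
cv2.imwrite('pics/c6.png',o)"
```

```text
197 red 305.87 (360) [204, 205, 205, 204, 203, 202, 198, 175, 129, 73, 41, 53, 72, 79, 77, 77, 82, 87, 90, 91, 92, 92]
198 red 305.83 (344) [216, 215, 212, 207, 203, 199, 190, 165, 117, 63, 35, 51, 71, 81, 83, 85, 90, 94, 97, 98, 99, 98]
199 red 305.74 (216) [196, 193, 187, 180, 173, 164, 154, 131, 94, 54, 34, 47, 68, 82, 88, 94, 98, 102, 102, 102, 102, 102]
200 red 305.74 (27) [151, 145, 140, 134, 129, 124, 116, 102, 78, 55, 48, 48, 64, 78, 88, 95, 102, 106, 109, 110, 110, 109]
201 red 0.00 (0) [114, 110, 108, 106, 106, 103, 97, 87, 75, 76, 81, 64, 58, 70, 80, 92, 106, 117, 124, 131, 135, 135]
202 red 0.00 (0) [109, 108, 108, 106, 101, 95, 87, 77, 76, 97, 108, 80, 55, 63, 73, 87, 105, 122, 138, 153, 162, 165]
203 red 0.00 (0) [126, 126, 123, 116, 102, 88, 78, 72, 76, 102, 113, 83, 54, 60, 70, 79, 88, 103, 122, 145, 160, 171]
204 red 0.00 (0) [151, 145, 133, 116, 96, 82, 74, 70, 75, 95, 104, 79, 52, 56, 68, 75, 77, 83, 93, 111, 132, 155]
205 red 0.00 (0) [160, 143, 119, 98, 83, 75, 72, 71, 74, 88, 99, 82, 56, 56, 69, 75, 75, 76, 79, 85, 101, 127]
206 red 0.00 (0) [152, 127, 97, 81, 75, 74, 74, 72, 73, 85, 100, 90, 65, 58, 72, 77, 79, 79, 79, 79, 87, 103]
207 red 0.00 (0) [138, 106, 84, 75, 75, 75, 74, 74, 74, 84, 99, 93, 67, 60, 73, 80, 82, 82, 82, 83, 85, 93]
208 red 0.00 (0) [118, 92, 79, 78, 79, 79, 77, 73, 69, 80, 95, 91, 64, 54, 65, 74, 79, 83, 84, 86, 85, 88]
209 red 0.00 (0) [104, 87, 81, 81, 82, 79, 74, 64, 56, 64, 83, 83, 59, 40, 45, 55, 65, 75, 82, 85, 85, 87]
```

View pics/c6.png

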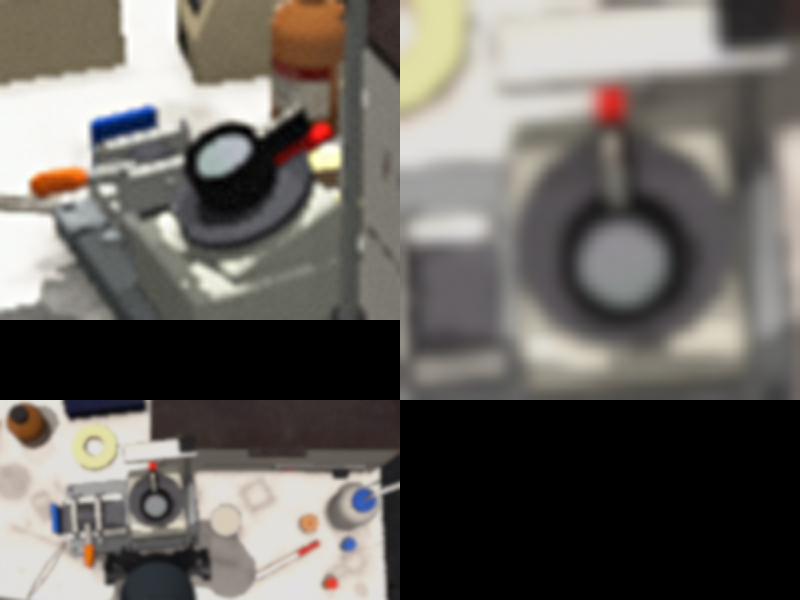

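The white line points straight at the red tab (line (612,130) to (620,195), tab (610,103)), within about 0.01 rad. The lever is down, the slide is home, the surroundings look undisturbed and the robot is clear. I'm handing it in.

```bash
python3 -c "
from rig import order
print(order.finish_job())"
```

```text
the job is handed in; nothing more can be done
None
```

The job is handed in after about 15 s of robot time: the slide is fully home, the lever is clamped down at its stop, and the collar line is on the red mark to about 0.01 rad by camera, with nothing nearby disturbed that I could see.

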